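# Back the coffee grinder against the board's upstand and hold its switch in

### The job

Push the black coffee grinder back along the wooden board until it stands against the upstand at the board's far edge, without working its switch on the way. Only then press the switch on its front fully in with the fingertips, so that the upstand takes the push, and finish while still holding it in. Keep the grinder standing upright on the board, never lift it, and leave the jars, mug and teaspoon where they are.

Things in the scene. Friction and masses are not known exactly. Their poses are not given: they have to be found in the camera images.
- grinder: loose black coffee grinder: round, 124 mm across at the foot, 112 at 40 mm height, 95 at 108 mm; fixed domed lid up to 135 mm; 0.92 kg. Slides at 4 to 7 N; a push well over 10 N at switch height tips it once its foot is at the upstand. Origin: centre of underside, z up; its -x axis points out through the switch, towards the robot within 26 degrees
- switch_face (a point): centre of the switch's outer face: a small dark grey upright rectangular paddle on the front of the grinder, 18 mm wide and 26 mm high (from 42 to 68 mm above the grinder's underside), standing about 6 mm proud of the body. This point lies 60.5 mm from the grinder's axis and 55 mm above its underside
- grinder_button (a joint): how far the switch is pressed in, in m, straight towards the grinder's axis: 0 out, 0.003 fully in. A plain spring: 2.7 N per mm, 8 N fully in; it comes out again when let go
- board: wooden worktop board, fixed: 378 mm deep (x), 440 mm wide (y), 18 mm thick, hooked over the worktop's front edge. Origin: centre of its underside, on the worktop. Axes: as the world's. Along its far edge stands a wooden upstand, 18 mm thick and rising 26 mm above the board's top
- stop (a point): middle of the upstand's near face (the face towards the robot), at the height of the board's top. The face runs along y through this point over the board's whole width. The grinder touches it when the grinder's axis is about 61 mm nearer than this point
- honey: honey jar, 58 x 62 x 99 mm, loose on the board to one side near the upstand; origin: centre of its underside; not to be moved
- spice_jar: slim spice jar with a green lid, 46 mm across and 106 mm high, loose on the board near the upstand on the other side; origin: centre of its underside; not to be moved
- mug: green mug, 86 mm across, 96 mm high, on the worktop behind the upstand; origin: centre of its underside; not to be moved
- teaspoon: teaspoon, 132 x 26 x 9 mm, lying on the right part of the board; origin: middle of its underside, long in its x; not to be moved

How it is judged:
On the way, in this order (a step that is already met when the one before it is completed fails the run):
1. the grinder stands against the upstand, its switch still out (x of grinder in the frame of stop above -0.0645 m and angle between grinder's own z axis and vertical below 0.05 rad and value of joint grinder_button below 0.001 m), for 0.2 s.
2. the switch is pressed in (value of joint grinder_button above 0.002 m), for 0.2 s.
At the end, for the whole second after the job is handed in: the fingers still hold the switch pressed in (more than 2 of its 3 mm) while the grinder stands at rest on the board, upright (within 0.08 rad) and against the upstand (gap under about 3 mm) (x of grinder in the frame of stop above -0.0645 m and angle between grinder's own z axis and vertical below 0.08 rad and z of grinder in the frame of board below 0.024 m and value of joint grinder_button above 0.002 m and contact force between the fingers and grinder above 2 N and linear speed of grinder below 0.01 m/s); the arm keeps its last pose, push and grip.
It fails at once if the switch is worked (pressed more than half way) before the grinder is back at the upstand (value of joint grinder_button above 0.0015 m and x of grinder in the frame of stop below -0.067 m).
It fails at once if the grinder is lifted or tipped (angle between grinder's own z axis and vertical above 0.25 rad or z of grinder in the frame of board above 0.032 m).
It fails at once if a jar, the mug or the teaspoon is moved (distance of any of honey, spice_jar, mug, teaspoon from where it was at the start of the episode above 0.015 m).
It also fails if it takes over 45 s, if anything falls off the work surface, if the arm or the gripper's body presses on something with over 40 N, if the wrist force passes 120 N, or if a joint passes its speed limit or range.

### The arm

A 6-joint arm with a two-finger parallel gripper is mounted at the origin on a cart in front of the work surface, level with it; the furniture and walls round the work are solid. World frame = base frame: x ahead of the robot, y to its left, z up, the work surface at z = 0. Lengths are in m, angles in rad, forces in N, time in s.
With the tool pointing down it reaches from about 0.35 to 0.975 m from the base axis. Payload 7.1 kg.
Tool frame: the origin (TCP) lies at the very end of the fingers, on their centre line; the grasp point (between the pads) lies 19 mm behind it; z points along the fingers, y is the line along which they close (so a half turn about z gives the same grasp; the last joint's range is limited). The gripper opens to 88 mm and grips with 3 to 60 N. Pads are 20 mm wide; open, the fingers measure 115 mm over their backs; the gripper's body (75 mm by 178 mm) begins 61 mm behind the grasp point.
Start: joints at [-1.259, 0.423, 1.63, -0, 1.089, -0.019], TCP at [0.203, -0.591, 0.185] pointing down, gripper open.
Joint ranges: [-3, 3], [-0.9, 2.11], [0.09, 2.58], [-1.31, 4.45], [0.11, 2.69], [-2.54, 2.54]. Speed limits (rad/s): [2.39, 2.39, 3.01, 3.14, 3.14, 3.14].

### API

Orientations are given as a unit quaternion [x, y, z, w].
In Python, from station import bot, optics, sign_off, models gives the robot as it stands.
- The arm moves only by the tool apply_moves, never from a script. Its argument "moves" is a list that holds one entry, the list of rows, each a list of 5 numbers: the closure, from 0 (fully open) to 1 (shut), then the shift along the tool's x, y, z normalised to -1 to 1, where 1 is 20 mm, then the turn about the tool's z normalised to -1 to 1, where 1 is 6 degrees. A call has 1 to 8 rows; each row shifts and turns the commanded pose from where the row before left it, along the tool's axes as they then stand; what a row does not reach is not made up. A row lasts 1/12 s, in which the tool goes at most 41.7 mm and 7.16 degrees, less where a joint would pass 70% of its speed; a pose out of reach is approached as far as the arm can. A call with a number of a shift or a turn outside -1 to 1 is refused whole. A call with a gripper value outside its range is refused whole. The fingers move at their own pace and stop on an object; the grip force is fixed at half the most. Time passes only in rows, so rows that do not move let the fingers close. It gives the time, the measured TCP pose, the force, the opening and the grip force at its end, in the units of the state.
- bot.sense(): the state, without advancing time (a new reading comes with each control period).
- optics.capture(name): name is "scene" or "side" or "wrist"; returns a dict with "frame" (400x640x3 uint8, blue, green, red), "fx", "fy", "cx", "cy" (pixels), "R" (3x3) and "t" (3): a world point X has camera coordinates R X + t; the wrist camera has in their place "tool_from_camera" (4x4, takes a point from camera to tool coordinates, whose origin is the TCP and whose axes are the flange's). Camera axes: x right, y down, z forward; pixel columns grow to the right and rows downward; lengths in m; the calibration is good to about 2 mm. The wrist camera is an equidistant fisheye: a pixel r from the principal point sees the ray r / f radians off the axis. A picture is of the moment at which its call begins: read the wrist's pose just before it. There is no depth.
- sign_off(): hands the job in; it is judged then, once.
Trained networks look in a picture, given as the dict that the camera call returned (one of the last four; its "shot" number tells which), for a name from the list of things; names that differ only in an ending like _2 or _b are one class to them, and where a whole thing is asked for, a point or a joint stands for the part that bears it (a point fixed in the world has none). Each returns a list of dicts, best first, with "conf" (0 to 1); they miss things now and then, are a little off and sometimes report something else, mostly with a low value. They report only what shows in the picture. A call takes as long as a camera call.
- models.recognise(picture, target): "bbox" ([centre column, centre row, width, height] in pixels, round what is visible of it).
The state is a dict: "t": time; "joint_positions": joint angles; "qd": joint speeds; "tau": joint torques, N m; "eef_pos": TCP position; "ee_rot": TCP orientation; "force": force on the tool from outside, world axes, zero at the start; "torque": the same for the moment, N m; "grip_width": opening from 0.0 (shut) to 1.0 (fully open); "finger_force": force on a finger pad.
Only numpy, scipy, OpenCV 4.12 (cv2) and the standard library are available. Lean on these libraries where they do the work, as an engineer would, in place of code of your own. Each camera call takes 0.05 s, during which the arm holds its last target. There are 200 camera calls.

## Working session

There is one attempt and no reset: what is moved stays moved. The work goes in short steps, Python scripts to look and compute and a tool call to move; the robot and the scene stay as the last step left them, time stands still between calls to the robot, and variables do not carry over. Pictures are saved under pics/ and viewed, at most 10 in all, crops included, and the job is handed in when it is done.

Besides the shell and the picture viewer there is one more tool, called after "Request:" as name(argument=value, ...), one argument or row to a line, values as JSON. apply_moves: Moves the arm, as the interface text tells. Its arguments: {"type":"object","properties":{"moves":{"type":"array"}},"required":["moves"]}

```bash
ls; mkdir -p pics; python3 - <<'E'
from station import bot, optics, models
import cv2, numpy as np
s=bot.sense(); print({k:np.round(v,3).tolist() for k,v in s.items()})
for n in ["scene","side"]:
    p=optics.capture(n); cv2.imwrite(f"pics/{n}0.png",p["frame"])
    print(n,p["fx"],p["fy"],p["cx"],p["cy"],np.round(p["R"],4).tolist(),np.round(p["t"],4).tolist())
    for o in ["grinder","switch_face","board","honey","spice_jar","mug","teaspoon"]:
        print(o,[(np.round(d["bbox"],1).tolist(),round(d["conf"],2)) for d in models.recognise(p,o)[:2]])
E
```

```text
pics
{'t': 0.0, 'joint_positions': [-1.259, 0.424, 1.631, -0.0, 1.089, -0.019], 'qd': [0.001, -0.001, 0.0, -0.002, 0.002, -0.001], 'tau': [0.0, -54.463, -27.366, 0.064, 0.023, -0.0], 'eef_pos': [0.203, -0.59, 0.185], 'ee_rot': [0.986, 0.165, -0.0, -0.001], 'force': [-0.154, 0.603, 0.305], 'torque': [-0.002, 0.014, -0.016], 'finger_force': 0.0, 'grip_width': 1.0}
scene 361.9160514035887 361.9160514035887 315.26792283812654 197.08875314431302 [[0.8328, -0.5535, 0.0129], [-0.3327, -0.5189, -0.7875], [0.4425, 0.6515, -0.6162]] [-0.472, 0.2617, 0.5907]
grinder [([280.8, 194.4, 51.6, 69.2], 0.57)]
switch_face []
board [([287.0, 249.9, 242.2, 194.5], 0.66)]
honey [([272.4, 153.7, 24.2, 32.5], 0.92)]
spice_jar [([363.9, 237.2, 25.5, 53.9], 0.58)]
mug [([359.1, 164.6, 42.9, 45.9], 0.63)]
teaspoon [([314.3, 284.1, 70.8, 19.4], 0.84)]
side 484.8776596321646 484.8776596321646 316.53399647767526 206.26751525408386 [[0.9929, -0.1184, 0.0087], [-0.0533, -0.5103, -0.8583], [0.106, 0.8518, -0.513]] [-0.6005, 0.1158, 0.9299]
grinder [([274.6, 198.1, 58.8, 76.8], 0.64)]
switch_face [([316.6, 261.4, 25.5, 63.7], 0.74)]
board [([263.1, 251.9, 220.7, 159.0], 0.71)]
honey [([294.9, 169.2, 25.0, 51.0], 0.57), ([316.3, 260.2, 27.2, 61.5], 0.16)]
spice_jar [([317.4, 260.9, 30.5, 63.6], 0.72), ([249.8, 290.5, 73.9, 21.7], 0.18)]
mug [([382.5, 194.4, 44.4, 51.4], 0.63)]
teaspoon [([249.5, 290.1, 70.2, 16.3], 0.61)]
```

```bash
python3 - <<'E'
import cv2
a=cv2.imread("pics/scene0.png")[110:370,140:440]; b=cv2.imread("pics/side0.png")[110:370,140:440]
cv2.imwrite("pics/ab.png",cv2.resize(cv2.vconcat([a,b]),None,fx=1.15,fy=1.15))
cv2.imwrite("pics/a.png",cv2.resize(a,None,fx=2.3,fy=2.3,interpolation=2)); cv2.imwrite("pics/b.png",cv2.resize(b,None,fx=2.3,fy=2.3,interpolation=2))
E
```

```text
(no output)
```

View pics/a.png

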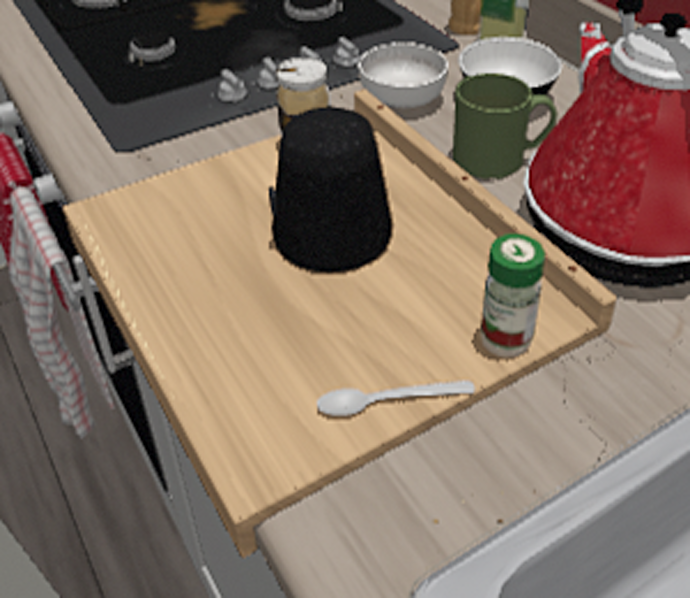

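View pics/b.png

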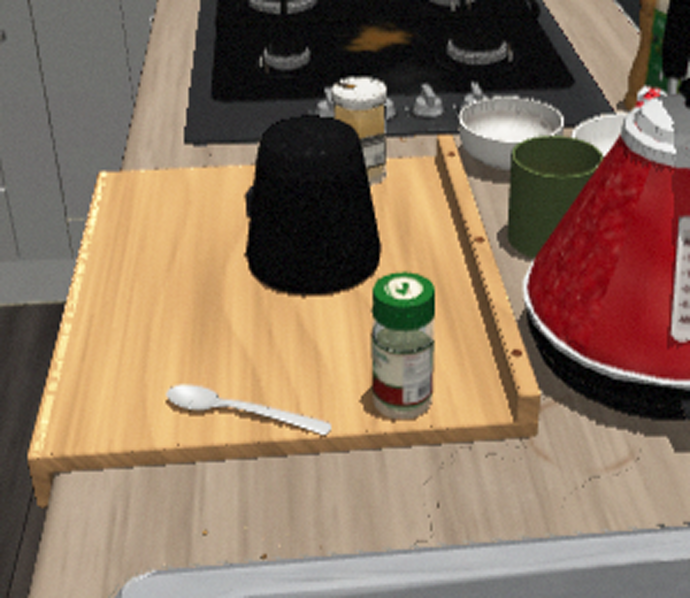

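The grinder is the black frustum, at about scene (283,194) and side (275,198). Its switch juts out on the robot-facing side at scene (259,199) and side (249,197). The honey jar is behind it to the left, the spice jar is to the right by the upstand, and the spoon is on the right. Next I fit positions.

```bash
cat >h.py <<'E'
import numpy as np, cv2
from scipy.optimize import least_squares, minimize
def proj(p,X):
    c=np.asarray(X)@np.array(p["R"]).T+np.array(p["t"]); return c[:,:2]/c[:,2:]*[p["fx"],p["fy"]]+[p["cx"],p["cy"]]
def ray(p,u,z):
    R=np.array(p["R"]);C=-R.T@p["t"]; d=R.T@[(u[0]-p["cx"])/p["fx"],(u[1]-p["cy"])/p["fy"],1]; return C+d*(z-C[2])/d[2]
PROF=[(0,62),(40,56),(108,47.5),(122,42),(131,25),(135,6)]
A=np.linspace(0,2*np.pi,48)
def hull(p,x,y,z0=.018):
    P=np.vstack([np.c_[x+r/1e3*np.cos(A),y+r/1e3*np.sin(A),0*A+z0+h/1e3] for h,r in PROF]); return cv2.convexHull(proj(p,P).astype(np.float32))[:,0]
def fit(ps,bbs,x0):
    ms=[]
    for p,b in zip(ps,bbs):
        m=(p["frame"].max(2)<45).astype(np.uint8); k=np.zeros_like(m); c,r,w,h=b
        k[int(r-h/2-8):int(r+h/2+8),int(c-w/2-8):int(c+w/2+8)]=1; ms.append(cv2.resize(m*k,None,fx=4,fy=4,interpolation=0))
    def cost(v):
        s=0
        for p,m in zip(ps,ms):
            q=np.zeros_like(m); cv2.fillConvexPoly(q,((hull(p,*v)+.5)*4).astype(int),1); s+=1-(q&m).sum()/(q|m).sum()
        return s
    r=minimize(cost,x0,method="Nelder-Mead",options=dict(initial_simplex=[x0,np.add(x0,[.02,0]),np.add(x0,[0,.02])],xatol=2e-4)); return r.x,r.fun
E
python3 - <<'E'
from h import *
from station import optics,models
ps=[optics.capture(n) for n in("scene","side")]
bbs=[[280.8,194.4,51.6,69.2],[274.6,198.1,58.8,76.8]]
for p,b in zip(ps,bbs):
    g=ray(p,(b[0],b[1]+b[3]/2-10),.018); print("init",g)
    print("single",fit([p],[b],g[:2]))
print("both",fit(ps,bbs,g[:2]))
z=.018
for p,pts in zip(ps,[[(68,205),(240,523),None],[(100,172),(35,460),(518,425)]]):
    print("corners",[np.round(ray(p,np.array(u)/2.3+[140,110],z),3) for u in pts if u])
for p,bb in zip(ps,[dict(honey=[272.4,153.7,24.2,32.5],spice=[363.9,237.2,25.5,53.9]),dict(honey=[294.9,169.2,25,51],spice=[317.4,260.9,30.5,63.6])]):
    for k,b in bb.items(): print(k,"top",np.round(ray(p,(b[0],b[1]-b[3]/2+6),.018+.1),3))
# upstand near-top edge & base points
print("scene upstand far edge top near end",ray(ps[0],np.array((612,300))/2.3+[140,110],.044), "side", ray(ps[1],np.array((538,395))/2.3+[140,110],.044))
for p,u in zip(ps,[(273,205),(250,200)]): print("sw",ray(p,np.array(u)/2.3+[140,110],.018+.055))
E
```

```text
init [0.50657891 0.05430796 0.018     ]
single (array([0.52950116, 0.07982321]), np.float64(0.04298051817634063))
init [0.5221966  0.05815871 0.018     ]
single (array([0.526452 , 0.0813227]), np.float64(0.07749130248296243))
both (array([0.52761706, 0.07942721]), np.float64(0.1403855695456554))
corners [array([0.313, 0.267, 0.018]), array([ 0.31 , -0.173,  0.018])]
corners [array([0.31 , 0.267, 0.018]), array([ 0.314, -0.174,  0.018]), array([ 0.669, -0.175,  0.018])]
honey top [0.578 0.216 0.118]
spice top [ 0.593 -0.126  0.118]
honey top [0.58  0.224 0.118]
spice top [ 0.59  -0.129  0.118]
scene upstand far edge top near end [ 0.6788738  -0.17134518  0.044     ] side [ 0.6830539  -0.17252168  0.044     ]
sw [0.46955813 0.08369641 0.073     ]
sw [0.4712408 0.0932845 0.073    ]
```

Request:
apply_moves(
  moves=[
    [[0,0,0,0,0.8],[0,0,0,0,0.8],[0,0,0,0,0.8],[0,0,0,0,0.8],[0,1,-1,0,0],[0,1,-1,0,0],[0,1,-1,0,0],[0,1,-1,0,0]],
  ],
)

```text
t: 1.57
eef_pos: [0.2839, -0.5106, 0.1854]
ee_rot: [1.0, -0.002, 0.0, 0.0]
force: [-0.5, -0.0, -0.7]
grip_width: 1.003
finger_force: 0.0
```

Request:
apply_moves(
  moves=[
    [[0,1,-1,0,0],[0,1,-1,0,0],[0,1,-1,0,0],[0,1,-1,0,0],[0,0.5,-1,0,0],[0,0.5,-1,0,0],[0,0.5,-1,0,0],[0,0.5,-1,0,0]],
  ],
)

```text
t: 2.23
eef_pos: [0.4046, -0.3509, 0.1855]
ee_rot: [1.0, -0.002, 0.0, 0.0]
force: [-0.2, -0.3, 0.5]
grip_width: 1.002
finger_force: 0.0
```

Request:
apply_moves(
  moves=[
    [[0,0,-1,0,0],[0,0,-1,0,0],[0,0,-1,0,0],[0,0,-1,0,0],[0,0,-1,0,0],[0,0,-1,0,0],[0,0,-1,0,0],[0,0,-1,0,0]],
  ],
)

```text
t: 2.9
eef_pos: [0.4047, -0.1911, 0.1855]
ee_rot: [1.0, -0.002, 0.0, 0.0]
force: [0.7, -0.3, -0.2]
grip_width: 1.002
finger_force: 0.0
```

Request:
apply_moves(
  moves=[
    [[0,0,-1,0,0],[0,0,-1,0,0],[0,0,-1,0,0],[0,0,-1,0,0],[0,0,-1,0,0],[0,0,-1,0,0],[0,0,-1,0,0],[0,0,-1,0,0]],
  ],
)

```text
t: 3.57
eef_pos: [0.4054, -0.031, 0.1856]
ee_rot: [1.0, -0.002, 0.0, 0.0]
force: [0.4, 0.8, 0.5]
grip_width: 1.001
finger_force: 0.0
```

Request:
apply_moves(
  moves=[
    [[0,0,-1,0,0],[0,0,-1,0,0],[0,-0.5,-1,0,0],[0,-0.5,-1,0,0],[0,0,-1,0,0],[0,0,-0.5,0,0],[0,0,0,0,0]],
  ],
)

```text
t: 4.15
eef_pos: [0.386, 0.0796, 0.1857]
ee_rot: [1.0, -0.001, 0.0, -0.0]
force: [0.5, 0.2, 0.5]
grip_width: 1.003
finger_force: 0.0
```

```bash
python3 - <<'E'
from station import bot,optics,models
import numpy as np,cv2
s=bot.sense(); p=optics.capture("wrist"); cv2.imwrite("pics/w1.png",p["frame"])
print(s["eef_pos"],s["ee_rot"],s["joint_positions"]); print(p["fx"],p["cx"],p["cy"],np.round(p["tool_from_camera"],4).tolist())
for o in("switch_face","grinder"): print(o,models.recognise(p,o)[:2])
E
```

```text
[0.38601331 0.0795843  0.18566155] [ 9.99999406e-01 -9.80951869e-04  4.24231682e-04 -2.15453958e-04] [1.72878952e-01 7.23336030e-02 2.10879130e+00 3.39024513e-04
 9.59557568e-01 1.74544275e+00]
309.70691628693146 321.5134655811214 205.74990417279088 [[-0.0008, -0.9702, -0.2422, 0.0665], [1.0, -0.0009, 0.0005, -0.0008], [-0.0007, -0.2422, 0.9702, -0.1996], [0.0, 0.0, 0.0, 1.0]]
switch_face [{'bbox': [312.5, 109.5, 16.4, 8.1], 'conf': 0.69}]
grinder [{'bbox': [329.5, 60.1, 114.3, 120.3], 'conf': 0.87}]
```

View pics/w1.png

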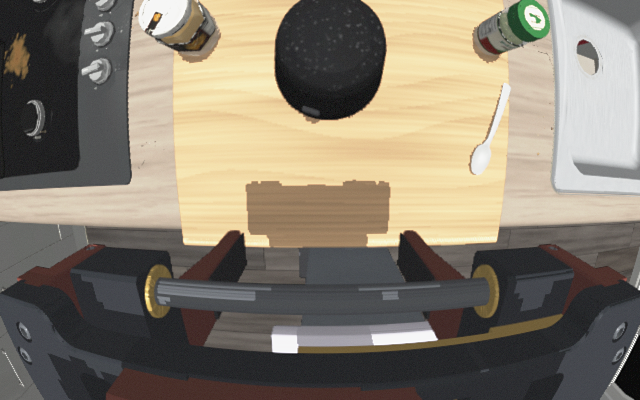

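The wrist view shows the switch as a dark grey patch at about (312,111), just left of the grinder's front centre. The jars and the teaspoon are well clear.

```bash
cat >>h.py <<'E'
from scipy.spatial.transform import Rotation as Rn
def wray(p,s,u,z):
    d=np.subtract(u,[p["cx"],p["cy"]]); r=np.hypot(*d); th=r/p["fx"]; v=np.r_[d/r*np.sin(th),np.cos(th)]
    T=np.array(p["tool_from_camera"]); Q=Rn.from_quat(s["ee_rot"]).as_matrix()
    C=Q@T[:3,3]+s["eef_pos"]; D=Q@T[:3,:3]@v; return C+D*(z-C[2])/D[2]
E
python3 - <<'E'
from h import *
from station import bot,optics
s=bot.sense(); p=optics.capture("wrist")
c=p["frame"][60:140,270:400]; cv2.imwrite("pics/w1c.png",cv2.resize(c,None,fx=6,fy=6,interpolation=2))
for z in(.073,.08,.086):
    w=wray(p,s,(312.5,109.5),z); d=w[:2]-[.528,.0795]; print(z,w,np.hypot(*d),np.degrees(np.arctan2(d[1],-d[0])))
E
```

```text
0.073 [0.47317003 0.08695865 0.073     ] 0.05533495225953649 7.746530716601162
0.08 [0.47270443 0.08676619 0.08      ] 0.055770939166978756 7.4861387380428
0.086 [0.47230534 0.08660123 0.086     ] 0.056145545824632506 7.266168150324593
```

View pics/w1c.png

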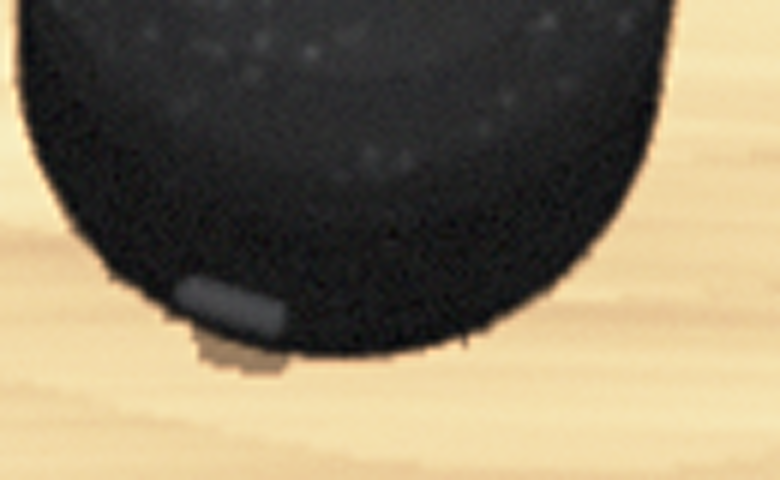

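The crop shows the paddle's tilted top edge at about (308.3,110.8), left of the grinder's centre line. I recompute the bearing from that point and check the grinder's centre with the silhouette.

```bash
python3 - <<'E'
from h import *
from station import bot,optics
s=bot.sense(); p=optics.capture("wrist")
for u in [(308.3,110.8),(301.5,108.5),(316,113)]:
    w=wray(p,s,u,.086); d=w[:2]-[.528,.0795]; print(w,np.hypot(*d),np.degrees(np.arctan2(d[1],-d[0])))
a=wray(p,s,(301.5,107.5),.086);b=wray(p,s,(317,112),.086);e=b-a;print("edge",np.hypot(*e[:2]),np.degrees(np.arctan2(-e[0],-e[1])))
# forward model silhouette: hull in wrist image
m=(p["frame"].max(2)<60).astype(np.uint8); m[130:]=0; m[:,:265]=0; m[:,400:]=0
T=np.array(p["tool_from_camera"]);Q=Rn.from_quat(s["ee_rot"]).as_matrix()
def wp(X):
    c=((X-s["eef_pos"])@Q-T[:3,3])@T[:3,:3]; r=np.hypot(c[:,0],c[:,1]); th=np.arctan2(r,c[:,2]); return c[:,:2]/r[:,None]*th[:,None]*p["fx"]+[p["cx"],p["cy"]]
M=cv2.resize(m,None,fx=4,fy=4,interpolation=0)
def cost(v):
    P=np.vstack([np.c_[v[0]+r/1e3*np.cos(A),v[1]+r/1e3*np.sin(A),0*A+.018+h/1e3] for h,r in PROF])
    q=np.zeros_like(M); cv2.fillConvexPoly(q,((cv2.convexHull(wp(P).astype(np.float32))[:,0]+.5)*4).astype(int),1); return 1-(q&M).sum()/(q|M).sum()
r=minimize(cost,[.528,.0795],method="Nelder-Mead",options=dict(initial_simplex=[[.528,.08],[.54,.08],[.528,.09]],xatol=2e-4));print(r.x,r.fun)
E
```

```text
[0.471104   0.09036184 0.086     ] 0.05792351884820455 10.808114791908487
[0.47344323 0.09683688 0.086     ] 0.05724515703339171 17.629053335658163
[0.4688876  0.08303655 0.086     ] 0.059218093881757694 3.4237824598572444
edge 0.01544227576914904 17.201808557205595
[0.52738861 0.07230317] 0.056540475366460896
```

Request:
apply_moves(
  moves=[
    [[0.3,0,0,0,0.97],[0.3,0,0,0,0.97],[0.3,0,0,0,0.97],[0.3,0.92,-0.9,0,0],[0.3,0.92,-0.9,0,0],[0.3,0,0,0.9,0],[0.3,0,0,0.9,0],[0.3,0,0,0.9,0]],
  ],
)

```text
t: 5.07
eef_pos: [0.4326, 0.1007, 0.1308]
ee_rot: [0.988, -0.154, 0.0, -0.0]
force: [0.5, 0.6, -0.4]
grip_width: 0.704
finger_force: 0.0
```

Request:
apply_moves(
  moves=[
    [[0.3,0,0,0.9,0],[0.3,0,0,0.9,0],[0.3,0,0,0.9,0],[0.3,0,0,0,0],[0.3,0,0,0,0]],
  ],
)

```text
t: 5.48
eef_pos: [0.4313, 0.1005, 0.0769]
ee_rot: [0.988, -0.154, -0.001, 0.0]
force: [1.3, 0.2, 0.7]
grip_width: 0.698
finger_force: 0.0
```

```bash
python3 - <<'E'
from h import *
from station import bot,optics
s=bot.sense(); p=optics.capture("wrist"); cv2.imwrite("pics/w2.png",p["frame"]); print(s["eef_pos"],s["ee_rot"],s["grip_width"])
E
```

```text
[0.43132904 0.10047929 0.07689368] [ 9.87999433e-01 -1.54452962e-01 -1.10632203e-03  4.23580331e-04] 0.6977789316063953
```

View pics/w2.png

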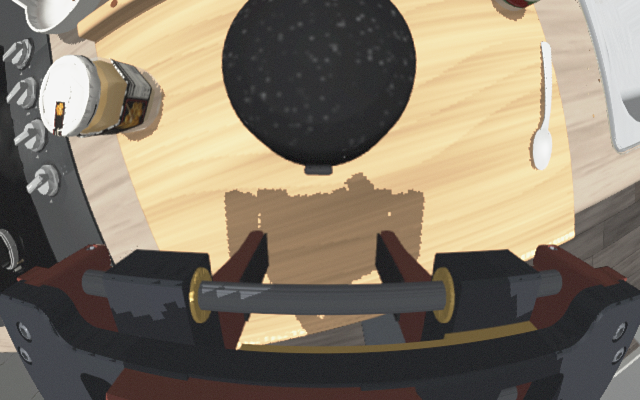

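The switch at (318,170) sits midway between the fingers, and the grinder's outline (222 to 416) is centred too, so the tool is aligned. Next: forward about 45 mm to contact, watching the force, then push along +x.

```bash
python3 - <<'E'
from h import *
from station import bot,optics
s=bot.sense(); p=optics.capture("wrist")
Q=Rn.from_quat(s["ee_rot"]).as_matrix()
for u in [(318.5,174.5)]:
  for z in(.073,.086): w=wray(p,s,u,z); print(w,Q.T@(w-s["eef_pos"]))
E
```

```text
[0.46798878 0.09233018 0.073     ] [ 0.03671637 -0.00287223  0.00467474]
[0.46974453 0.09163973 0.086     ] [ 0.03859541 -0.00274769 -0.00832576]
```

Request:
apply_moves(
  moves=[
    [[0.3,0.7,0,0,0],[0.3,0.7,0,0,0],[0.3,0.3,0,0,0],[0.3,0.2,0,0,0]],
  ],
)

```text
t: 5.92
eef_pos: [0.4697, 0.0895, 0.0785]
ee_rot: [0.988, -0.154, 0.001, -0.0]
force: [0.4, 0.2, 0.1]
grip_width: 0.698
finger_force: 0.0
```

Request:
apply_moves(
  moves=[
    [[0.3,0.1,0,0,0],[0.3,0.1,0,0,0],[0.3,0.1,0,0,0]],
  ],
)

```text
t: 6.17
eef_pos: [0.4734, 0.0878, 0.0775]
ee_rot: [0.988, -0.154, -0.0, 0.0]
force: [0.2, 0.3, 0.4]
grip_width: 0.701
finger_force: 0.0
```

Request:
apply_moves(
  moves=[
    [[0.3,0.19,-0.06,0,0],[0.3,0.19,-0.06,0,0],[0.3,0.19,-0.06,0,0],[0.3,0.19,-0.06,0,0]],
  ],
)

```text
t: 6.5
eef_pos: [0.4867, 0.0874, 0.0769]
ee_rot: [0.988, -0.154, -0.003, 0.001]
force: [-9.7, -1.3, 9.2]
grip_width: 0.703
finger_force: 5.4
```

```bash
python3 - <<'E'
from h import *
from station import bot,optics
s=bot.sense(); p=optics.capture("wrist");q=optics.capture("side"); print(s["eef_pos"],s["force"],s["torque"],bot.sense()["force"])
a=cv2.resize(p["frame"][0:300,170:470],(400,400)); b=cv2.resize(q["frame"][130:280,210:360],(400,400),interpolation=2)
cv2.imwrite("pics/w3.png",cv2.hconcat([a,b]))
E
```

```text
[0.48672687 0.08738683 0.07686861] [-9.65794306 -1.26792432  9.20689855] [-0.50662163  1.83677157 -0.34029883] [-6.0443928  -1.83310198  5.39831081]
```

View pics/w3.png

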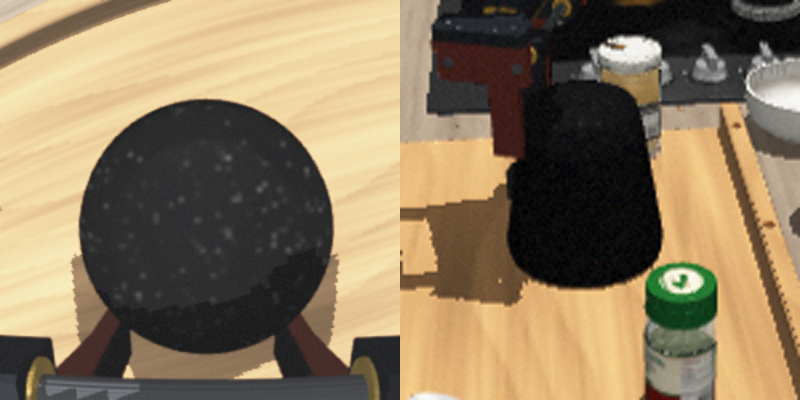

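The grinder stands upright between the fingers and the switch is free. The upward force is pad friction on the taper. I carry on along +x with a slight rise to relieve it.

Request:
apply_moves(
  moves=[
    [[0.3,0.19,-0.06,-0.03,0],[0.3,0.19,-0.06,-0.03,0],[0.3,0.19,-0.06,0,0],[0.3,0.19,-0.06,0,0],[0.3,0.19,-0.06,0,0],[0.3,0.19,-0.06,0,0],[0.3,0.19,-0.06,0,0],[0.3,0.19,-0.06,0,0]],
  ],
)

```text
t: 7.27
eef_pos: [0.5186, 0.0875, 0.0779]
ee_rot: [0.988, -0.154, -0.003, 0.001]
force: [-8.3, 0.4, 5.5]
grip_width: 0.699
finger_force: 4.3
```

```bash
cat >look.py <<'E'
from h import *
from station import bot,optics
s=bot.sense(); p=optics.capture("wrist"); f=p["frame"]
T=np.array(p["tool_from_camera"]);Q=Rn.from_quat(s["ee_rot"]).as_matrix()
def wp(X):
    c=((X-s["eef_pos"])@Q-T[:3,3])@T[:3,:3]; r=np.hypot(c[:,0],c[:,1]); th=np.arctan2(r,c[:,2]); return c[:,:2]/r[:,None]*th[:,None]*p["fx"]+[p["cx"],p["cy"]]
g0=s["eef_pos"][:2]+Q[:2,0]*.0536
m=(f.max(2)<75).astype(np.uint8); roi=np.zeros_like(m); u=wp(np.array([[*g0,.1]]))[0]
cv2.circle(roi,tuple(int(v) for v in u),125,1,-1)
roi[int(u[1])+20:]=0
def mk(v):
    P=np.vstack([np.c_[v[0]+r/1e3*np.cos(A),v[1]+r/1e3*np.sin(A),0*A+.018+h/1e3] for h,r in PROF])
    q=np.zeros_like(m); cv2.fillConvexPoly(q,cv2.convexHull(wp(P).astype(np.float32))[:,0].round(2).astype(int),1); return q&roi
def cost(v): q=mk(v); M=m&roi; return 1-(q&M).sum()/(q|M).sum()
r=minimize(cost,g0,method="Nelder-Mead",options=dict(initial_simplex=[g0,g0+[.01,0],g0+[0,.01]],xatol=2e-4))
print("tcp",s["eef_pos"],"F",s["force"],"axis",r.x,r.fun,"in tool",Q[:2,:2].T@(r.x-s["eef_pos"][:2]))
E
python3 look.py
```

```text
tcp [0.51857967 0.0875221  0.07792615] F [-8.32923043  0.38312559  5.51728747] axis [0.56177826 0.07398388] 0.01462317210348707 in tool [ 0.04526875 -0.00025256]
```

Request:
apply_moves(
  moves=[
    [[0.3,0.19,-0.06,0,0],[0.3,0.19,-0.06,0,0],[0.3,0.19,-0.06,0,0],[0.3,0.19,-0.06,0,0],[0.3,0.19,-0.06,0,0],[0.3,0.19,-0.06,0,0],[0.3,0.19,-0.06,0,0],[0.3,0.1,-0.03,0,0]],
  ],
)

```text
t: 7.98
eef_pos: [0.5492, 0.0875, 0.078]
ee_rot: [0.988, -0.154, -0.003, 0.001]
force: [-9.2, 0.9, 5.6]
grip_width: 0.699
finger_force: 4.5
```

```bash
python3 look.py; python3 - <<'E'
from h import *
from station import optics
p=optics.capture("wrist");q=optics.capture("side")
a=cv2.resize(p["frame"][0:300,170:470],(400,400)); b=cv2.resize(q["frame"][130:280,240:390],(400,400),interpolation=2)
cv2.imwrite("pics/w4.png",cv2.hconcat([a,b]))
E
```

```text
tcp [0.5491725  0.08746023 0.0779904 ] F [-9.20193217  0.93443113  5.61105068] axis [0.59229928 0.07389051] 0.01555899746550271 in tool [ 0.04521016 -0.00019897]
```

View pics/w4.png

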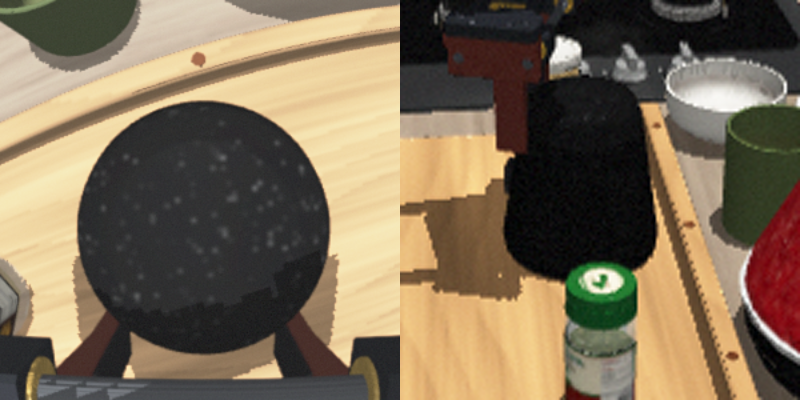

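A gap to the upstand remains, roughly 10–18 mm. I continue in small steps and watch for the force to rise.

Request:
apply_moves(
  moves=[
    [[0.3,0.12,-0.04,0,0],[0.3,0.12,-0.04,0,0],[0.3,0.12,-0.04,0,0]],
  ],
)

```text
t: 8.38
eef_pos: [0.5562, 0.0875, 0.0779]
ee_rot: [0.988, -0.154, -0.003, 0.001]
force: [-9.1, -0.4, 5.8]
grip_width: 0.7
finger_force: 4.6
```

Request:
apply_moves(
  moves=[
    [[0.3,0.07,-0.02,0,0],[0.3,0.07,-0.02,0,0]],
  ],
)

```text
t: 8.55
eef_pos: [0.5592, 0.0875, 0.0779]
ee_rot: [0.988, -0.154, -0.003, 0.001]
force: [-9.4, -0.1, 4.8]
grip_width: 0.698
finger_force: 4.7
```

Request:
apply_moves(
  moves=[
    [[0.3,0.07,-0.02,0,0],[0.3,0.07,-0.02,0,0]],
  ],
)

```text
t: 8.72
eef_pos: [0.562, 0.0874, 0.0779]
ee_rot: [0.988, -0.154, -0.003, 0.001]
force: [-8.6, -0.3, 5.6]
grip_width: 0.703
finger_force: 4.6
```

```bash
python3 look.py
```

```text
tcp [0.56202274 0.08738644 0.07791943] F [-8.58867379 -0.33544713  5.62381959] axis [0.60528544 0.0741928 ] 0.01930908580255586 in tool [ 0.04522502 -0.00059753]
```

Request:
apply_moves(
  moves=[
    [[0.3,0.06,-0.02,0,0],[0.3,0.06,-0.02,0,0]],
  ],
)

```text
t: 8.93
eef_pos: [0.564, 0.0874, 0.078]
ee_rot: [0.988, -0.154, -0.004, 0.001]
force: [-13.2, -0.7, 11.9]
grip_width: 0.697
finger_force: 7.2
```

Request:
apply_moves(
  moves=[
    [[0.3,0.06,-0.02,0,0]],
  ],
)

```text
t: 9.02
eef_pos: [0.5642, 0.0873, 0.078]
ee_rot: [0.988, -0.154, -0.005, 0.001]
force: [-16.8, -0.5, 15.2]
grip_width: 0.703
finger_force: 9.1
```

Request:
apply_moves(
  moves=[
    [[0.3,0.06,-0.02,0,0]],
  ],
)

```text
t: 9.1
eef_pos: [0.5645, 0.0873, 0.0781]
ee_rot: [0.988, -0.154, -0.006, 0.001]
force: [-19.7, -0.4, 19.0]
grip_width: 0.699
finger_force: 11.3
```

The force rose sharply and the tool stopped moving: the foot is at the upstand. I back off, shut the fingers and look.

Request:
apply_moves(
  moves=[
    [[0.3,-0.3,0,0,0],[0.3,-0.6,0,0,0],[0.3,-0.8,0,0,0],[0.3,-0.8,0,0,0],[1,0,0,0,0],[1,0,0,0,0],[1,0,0,0,0],[1,0,0,0,0]],
  ],
)

```text
t: 9.77
eef_pos: [0.5237, 0.1028, 0.0788]
ee_rot: [0.988, -0.154, 0.001, -0.0]
force: [0.3, -0.6, -0.2]
grip_width: 0.433
finger_force: 0.0
```

```bash
python3 look.py; python3 - <<'E'
from h import *
from station import optics,models,bot
s=bot.sense();p=optics.capture("wrist");q=optics.capture("side")
d=models.recognise(p,"switch_face")[:1]; print(d,s["ee_rot"],s["grip_width"])
a=cv2.resize(p["frame"][100:300,220:420],(400,400),interpolation=2); b=cv2.resize(q["frame"][130:280,240:390],(400,400),interpolation=2)
cv2.imwrite("pics/w5.png",cv2.hconcat([a,b]))
E
```

```text
tcp [0.52372578 0.10277851 0.07882141] F [ 0.30197815 -0.55199081 -0.20215951] axis [0.60805725 0.07395042] 0.011252511721366432 in tool [0.0891044  0.00180219]
[{'bbox': [328.5, 185.1, 24.6, 7.2], 'conf': 0.55}] [ 9.88066568e-01 -1.54026479e-01  5.23504861e-04 -1.64463714e-04] 0.39335834428799044
```

View pics/w5.png

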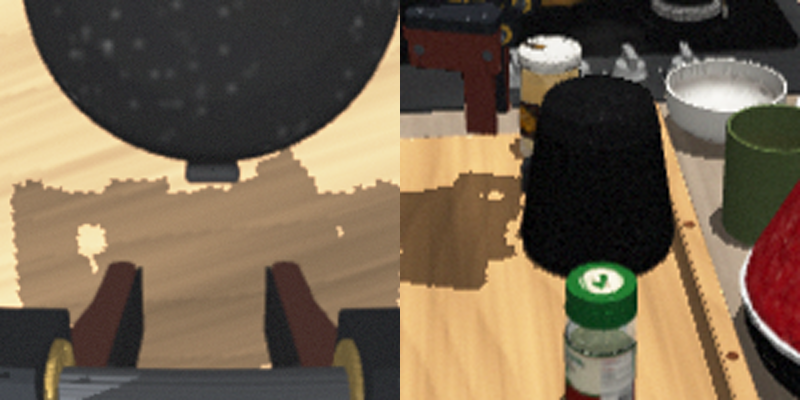

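The grinder stands upright at the upstand (axis x about 0.608) and the switch is out, about 3 mm to tool +y. I lower to switch height, finish closing and shift sideways.

Request:
apply_moves(
  moves=[
    [[1,0,0.13,0.2,0],[1,0,0,0.2,0],[1,0,0,0,0],[1,0,0,0,0],[1,0,0,0,0],[1,0,0,0,0]],
  ],
)

```text
t: 10.47
eef_pos: [0.5217, 0.1003, 0.0706]
ee_rot: [0.988, -0.154, 0.0, 0.0]
force: [1.5, 0.6, -1.2]
grip_width: 0.008
finger_force: 0.0
```

Request:
apply_moves(
  moves=[
    [[1,0.25,0,0,0],[1,0.25,0,0,0],[1,0.15,0,0,0],[1,0,0,0,0]],
  ],
)

```text
t: 10.8
eef_pos: [0.5352, 0.0962, 0.0708]
ee_rot: [0.988, -0.154, 0.001, -0.0]
force: [0.4, -0.4, 0.0]
grip_width: 0.004
finger_force: 0.0
```

```bash
python3 look.py; python3 - <<'E'
from h import *
from station import optics
p=optics.capture("wrist")
cv2.imwrite("pics/w6.png",cv2.resize(p["frame"][120:300,220:420],(600,540),interpolation=2))
E
```

```text
tcp [0.53523613 0.09615673 0.07077592] F [ 0.40888662 -0.35275067  0.01610237] axis [0.60763692 0.07447332] 0.014036069900427828 in tool [ 0.07556528 -0.00138802]
```

View pics/w6.png

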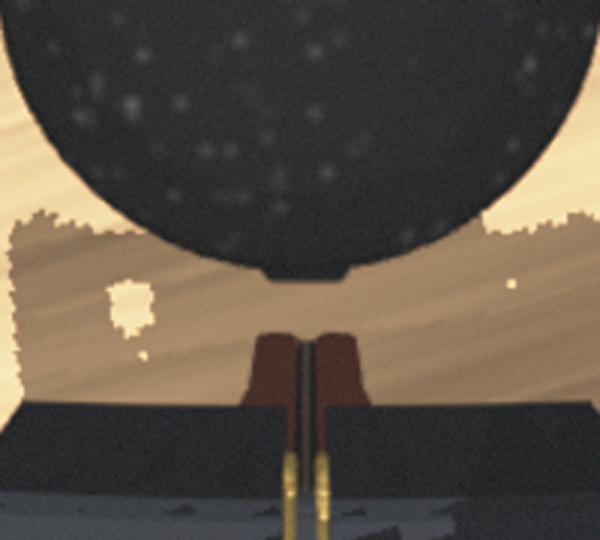

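The shut fingers (centre column about 306) line up with the switch (265 to 348, centre 307). Now I creep forward until the force shows.

Request:
apply_moves(
  moves=[
    [[1,0.1,0,0,0],[1,0.1,0,0,0],[1,0,0,0,0]],
  ],
)

```text
t: 11.15
eef_pos: [0.5383, 0.0951, 0.0706]
ee_rot: [0.988, -0.154, 0.0, -0.0]
force: [0.8, -0.0, -1.2]
grip_width: 0.006
finger_force: 0.0
```

Request:
apply_moves(
  moves=[
    [[1,0.1,0,0,0],[1,0,0,0,0]],
  ],
)

```text
t: 11.32
eef_pos: [0.5401, 0.0945, 0.0706]
ee_rot: [0.988, -0.154, 0.0, -0.0]
force: [-0.5, 0.1, 0.2]
grip_width: 0.003
finger_force: 0.0
```

Request:
apply_moves(
  moves=[
    [[1,0.07,0,0,0],[1,0,0,0,0]],
  ],
)

```text
t: 11.48
eef_pos: [0.5413, 0.0941, 0.0706]
ee_rot: [0.988, -0.154, 0.0, -0.0]
force: [-0.1, 0.1, 0.3]
grip_width: 0.008
finger_force: 0.0
```

Request:
apply_moves(
  moves=[
    [[1,0.07,0,0,0],[1,0,0,0,0]],
  ],
)

```text
t: 11.65
eef_pos: [0.5427, 0.0936, 0.0706]
ee_rot: [0.988, -0.154, 0.0, -0.0]
force: [1.5, 0.0, 1.3]
grip_width: 0.003
finger_force: 0.0
```

Request:
apply_moves(
  moves=[
    [[1,0.07,0,0,0],[1,0,0,0,0]],
  ],
)

```text
t: 11.82
eef_pos: [0.544, 0.0932, 0.0706]
ee_rot: [0.988, -0.154, 0.0, -0.0]
force: [-0.3, 0.3, 0.5]
grip_width: 0.002
finger_force: 0.0
```

Request:
apply_moves(
  moves=[
    [[1,0.07,0,0,0],[1,0,0,0,0]],
  ],
)

```text
t: 11.98
eef_pos: [0.5454, 0.0928, 0.0706]
ee_rot: [0.988, -0.154, 0.0, -0.0]
force: [0.1, 0.3, -0.4]
grip_width: 0.003
finger_force: 0.0
```

Request:
apply_moves(
  moves=[
    [[1,0.07,0,0,0],[1,0,0,0,0]],
  ],
)

```text
t: 12.15
eef_pos: [0.5467, 0.0923, 0.0706]
ee_rot: [0.988, -0.154, 0.0, -0.0]
force: [0.6, 0.4, -0.7]
grip_width: 0.001
finger_force: 0.0
```

Request:
apply_moves(
  moves=[
    [[1,0.05,0,0,0],[1,0,0,0,0]],
  ],
)

```text
t: 12.32
eef_pos: [0.5476, 0.092, 0.0706]
ee_rot: [0.988, -0.154, 0.0, -0.0]
force: [0.2, -0.0, 0.3]
grip_width: 0.005
finger_force: 0.0
```

Request:
apply_moves(
  moves=[
    [[1,0.05,0,0,0],[1,0,0,0,0]],
  ],
)

```text
t: 12.48
eef_pos: [0.5485, 0.0917, 0.0706]
ee_rot: [0.988, -0.154, 0.0, -0.0]
force: [0.2, 0.0, 0.2]
grip_width: 0.004
finger_force: 0.0
```

Request:
apply_moves(
  moves=[
    [[1,0.05,0,0,0],[1,0,0,0,0]],
  ],
)

```text
t: 12.65
eef_pos: [0.5488, 0.0916, 0.0705]
ee_rot: [0.988, -0.154, -0.001, 0.0]
force: [-2.0, 0.7, 1.7]
grip_width: 0.01
finger_force: 1.2
```

Request:
apply_moves(
  moves=[
    [[1,0.05,0,0,0],[1,0,0,0,0]],
  ],
)

```text
t: 12.82
eef_pos: [0.5489, 0.0914, 0.0704]
ee_rot: [0.988, -0.154, -0.001, 0.0]
force: [-5.1, 2.9, 3.1]
grip_width: 0.006
finger_force: 3.0
```

```bash
python3 look.py; python3 - <<'E'
from h import *
from station import optics
p=optics.capture("wrist"); q=optics.capture("side")
a=cv2.resize(p["frame"][120:300,230:410],(400,400),interpolation=2); b=cv2.resize(q["frame"][130:280,240:390],(400,400),interpolation=2)
cv2.imwrite("pics/w7.png",cv2.hconcat([a,b]))
E
```

```text
tcp [0.54889441 0.09144333 0.0704298 ] F [-5.0838496   2.89280361  3.13626949] axis [0.6062621  0.07488327] 0.016978323564982745 in tool [ 0.05968599 -0.00168595]
```

View pics/w7.png

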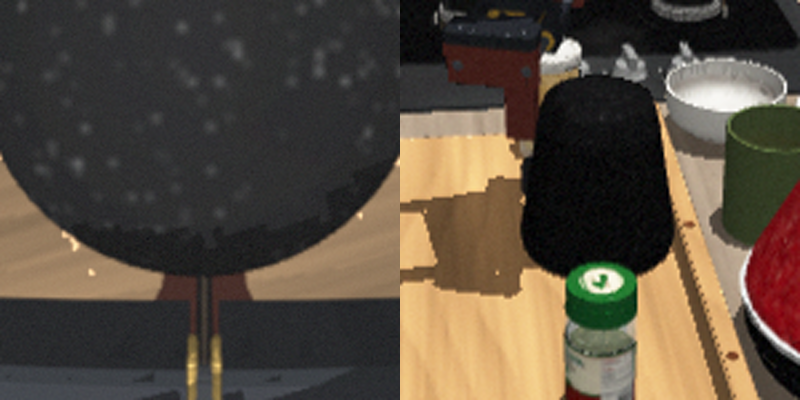

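Force is rising but the tool has hardly moved, so the fingers may be on something stiff such as the body instead of the paddle. I check where the tip really is in the side view.

```bash
python3 - <<'E'
from h import *
from station import optics,bot
s=bot.sense();q=optics.capture("side");Q=Rn.from_quat(s["ee_rot"]).as_matrix()
print(s["force"],s["torque"],s["eef_pos"])
T=s["eef_pos"]; n=Q[:,0]; y=Q[:,1]
pts={"tcp":T,"tip front":T+.01*n+.0135*y,"tip back":T-.01*n+.0135*y}
ax=np.array([.609,.074,0]); 
for h in(42,55,68): pts[f"sw{h}"]=ax+[-n[0]*.0605+y[0]*.009,-n[1]*.0605+y[1]*.009,.018+h/1e3]
u={k:proj(q,[v])[0] for k,v in pts.items()}
print({k:np.round(v,1).tolist() for k,v in u.items()})
f=q["frame"].astype(float); f=np.clip(f*2.5,0,255).astype(np.uint8)
c=cv2.resize(f[150:250,250:350],(600,600),interpolation=0)
for k,v in u.items():
    x=((v-[250,150]+.5)*6).astype(int); cv2.circle(c,tuple(int(i) for i in x),3,(0,255,255) if "sw" in k else (255,255,0),-1)
cv2.imwrite("pics/s8.png",c)
E
```

```text
[-3.61555178  2.43294179  4.23498865] [ 0.47320131  0.86061231 -0.01119374] [0.54894349 0.09145219 0.0704658 ]
{'tcp': [285.6, 196.5], 'tip front': [288.7, 200.2], 'tip back': [279.5, 199.2], 'sw42': [285.8, 202.6], 'sw55': [285.7, 197.3], 'sw68': [285.5, 191.9]}
```

View pics/s8.png

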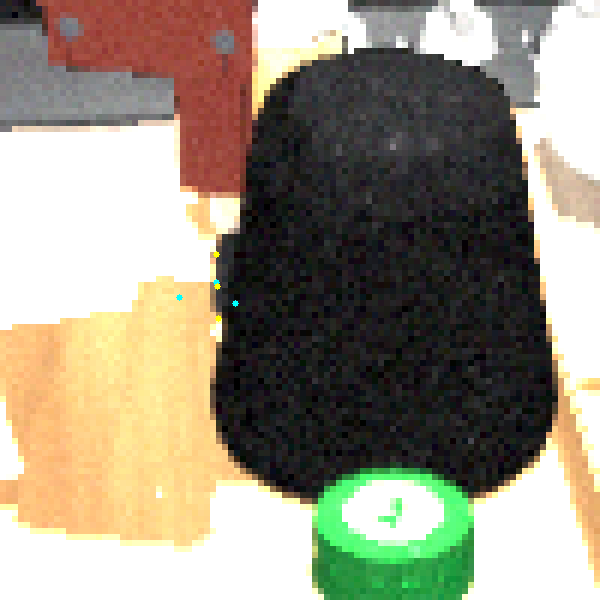

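The side view shows the finger ending at about (286,182). The reported TCP projects to about (286,196), near the switch at (286,197). So the real finger end is roughly 40 mm above the reported TCP, and the fingers touch the upper body, not the switch. I've used up my picture views, one over the ten allowed, so from here I measure numerically. First I back off, then fit the fingertip height.

Request:
apply_moves(
  moves=[
    [[1,-0.4,0,0,0],[1,-0.6,0,0,0],[1,-0.5,0,0,0],[1,0,0,0,0],[1,0,0,0,0]],
  ],
)

```text
t: 13.43
eef_pos: [0.521, 0.1005, 0.0707]
ee_rot: [0.988, -0.154, 0.0, 0.0]
force: [-0.5, -0.5, 0.4]
grip_width: 0.002
finger_force: 0.0
```

```bash
cat >tip.py <<'E'
from h import *
from station import optics,bot
s=bot.sense();Q=Rn.from_quat(s["ee_rot"]).as_matrix();T=s["eef_pos"]; print("tcp",T,"F",s["force"])
for n in("side","scene"):
    q=optics.capture(n); f=q["frame"].astype(int); B,G,R=f[...,0],f[...,1],f[...,2]
    m=((R>45)&(R>2*G)&(R>2*B)).astype(np.uint8)
    u=proj(q,[T+[0,0,.06]])[0]; 
    cols=range(int(u[0])-12,int(u[0])+13); r0=int(u[1])-10
    bot_=[]
    for c in cols:
        rr=np.where(m[r0-20:r0+60,c])[0]; bot_.append(int(rr.max()+r0-20) if len(rr) else -1)
    print(n,"col0",cols[0],bot_)
    for dz in(0,.02,.03,.04,.05):
        P=[T+[0,0,dz]+Q[:,0]*a+Q[:,1]*b for a in(-.01,.01) for b in(-.0135,.0135)]; k=proj(q,P); print(dz,np.round(k,0).astype(int).tolist())
E
python3 tip.py; python3 look.py
```

```text
tcp [0.5210132  0.10054308 0.07069166] F [-0.48188447 -0.46396079  0.40523011]
side col0 259 [159, 159, 159, 159, 160, 160, 164, 172, 178, 179, 179, 178, 179, 179, 179, 178, 179, 178, 177, -1, -1, -1, -1, -1, -1]
0 [[269, 192], [266, 198], [278, 192], [275, 199]]
0.02 [[269, 183], [266, 189], [278, 184], [275, 190]]
0.03 [[269, 179], [265, 185], [278, 180], [275, 186]]
0.04 [[269, 175], [265, 181], [278, 176], [274, 182]]
0.05 [[268, 171], [265, 177], [278, 172], [274, 177]]
scene col0 261 [-1, -1, -1, -1, -1, -1, -1, -1, -1, 171, 175, 176, -1, -1, 175, -1, 175, 175, 175, -1, 162, 162, 162, -1, -1]
0 [[270, 186], [272, 193], [279, 185], [281, 191]]
0.02 [[270, 179], [272, 186], [278, 178], [280, 184]]
0.03 [[269, 176], [271, 182], [278, 174], [280, 181]]
0.04 [[269, 172], [271, 179], [278, 171], [280, 177]]
0.05 [[269, 168], [271, 175], [277, 167], [280, 174]]
tcp [0.52211184 0.10039559 0.07081966] F [1.37783417 0.62568892 0.39526554] axis [0.60779959 0.07408778] 0.010851707738867233 in tool [ 0.08962997 -0.00097597]
```

The red finger's lower edge is at row 179 in side and 175 in scene. Both put the real finger end about 45 mm above the reported TCP. I lower 40 mm, so the tip is about 58 mm above the board on the paddle, and approach again. Contact should come after about 18 mm.

Request:
apply_moves(
  moves=[
    [[1,0,0,0.5,0],[1,0,0,0.5,0],[1,0,0,0.5,0],[1,0,0,0.5,0],[1,0,0,0,0],[1,0,0,0,0]],
  ],
)

```text
t: 14.08
eef_pos: [0.5208, 0.1001, 0.0294]
ee_rot: [0.988, -0.154, -0.001, 0.0]
force: [0.4, 0.3, 0.3]
grip_width: 0.003
finger_force: 0.0
```

Request:
apply_moves(
  moves=[
    [[1,0.2,0,0,0],[1,0.2,0,0,0],[1,0,0,0,0],[1,0,0,0,0]],
  ],
)

```text
t: 14.42
eef_pos: [0.5301, 0.0978, 0.031]
ee_rot: [0.988, -0.154, 0.001, -0.0]
force: [-1.1, -0.8, 0.7]
grip_width: -0.002
finger_force: 0.0
```

```bash
python3 tip.py; python3 look.py
```

```text
tcp [0.53007843 0.09780291 0.03102251] F [-1.09636611 -0.84759076  0.6770781 ]
side col0 264 [178, 178, 178, 178, 178, 179, 178, 185, 196, 196, 196, 196, 196, 196, 196, 196, 196, 196, 193, -1, -1, -1, -1, -1, -1]
0 [[274, 208], [271, 214], [283, 209], [280, 215]]
0.02 [[274, 200], [271, 206], [283, 201], [280, 207]]
0.03 [[274, 196], [271, 202], [283, 197], [280, 203]]
0.04 [[274, 192], [270, 198], [283, 193], [280, 199]]
0.05 [[274, 188], [270, 194], [283, 189], [279, 195]]
scene col0 266 [-1, -1, -1, 171, 179, 180, 180, -1, -1, 187, 189, -1, -1, -1, 189, 189, -1, 188, 188, -1, -1, 178, -1, -1, -1]
0 [[275, 199], [277, 205], [283, 197], [285, 204]]
0.02 [[275, 192], [277, 199], [283, 191], [285, 197]]
0.03 [[274, 189], [277, 195], [283, 187], [285, 194]]
0.04 [[274, 185], [276, 192], [282, 184], [285, 191]]
0.05 [[274, 182], [276, 189], [282, 181], [285, 187]]
tcp [0.52950591 0.09781649 0.03088838] F [ 0.09085216  0.41095179 -0.58543443] axis [0.60366358 0.07554518] 0.00895748639151106 in tool [ 0.07741805 -0.00134741]
```

Request:
apply_moves(
  moves=[
    [[1,0.1,0,0,0],[1,0.1,0,0,0],[1,0.05,0,0,0],[1,0,0,0,0]],
  ],
)

```text
t: 14.9
eef_pos: [0.5345, 0.0963, 0.0307]
ee_rot: [0.988, -0.154, 0.0, -0.0]
force: [-0.4, 0.1, 0.1]
grip_width: 0.005
finger_force: 0.0
```

Request:
apply_moves(
  moves=[
    [[1,0.05,0,0,0],[1,0,0,0,0]],
  ],
)

```text
t: 15.07
eef_pos: [0.5351, 0.096, 0.0306]
ee_rot: [0.988, -0.154, -0.0, -0.0]
force: [-0.6, -0.1, 0.6]
grip_width: 0.003
finger_force: 0.0
```

Request:
apply_moves(
  moves=[
    [[1,0.05,0,0,0],[1,0,0,0,0]],
  ],
)

```text
t: 15.23
eef_pos: [0.5361, 0.0957, 0.0306]
ee_rot: [0.988, -0.154, 0.0, -0.0]
force: [0.4, 0.0, 0.1]
grip_width: 0.008
finger_force: 0.0
```

Request:
apply_moves(
  moves=[
    [[1,0.05,0,0,0],[1,0,0,0,0]],
  ],
)

```text
t: 15.4
eef_pos: [0.5371, 0.0954, 0.0306]
ee_rot: [0.988, -0.154, 0.0, -0.0]
force: [0.3, -0.4, 1.0]
grip_width: 0.003
finger_force: 0.0
```

Request:
apply_moves(
  moves=[
    [[1,0.05,0,0,0],[1,0,0,0,0]],
  ],
)

```text
t: 15.57
eef_pos: [0.5377, 0.0951, 0.0305]
ee_rot: [0.988, -0.154, -0.0, 0.0]
force: [-1.3, 0.8, 1.5]
grip_width: 0.009
finger_force: 0.5
```

Request:
apply_moves(
  moves=[
    [[1,0.05,0,0,0],[1,0,0,0,0]],
  ],
)

```text
t: 15.73
eef_pos: [0.5384, 0.0949, 0.0305]
ee_rot: [0.988, -0.154, -0.001, 0.0]
force: [-2.5, 1.8, 2.2]
grip_width: 0.009
finger_force: 1.4
```

Request:
apply_moves(
  moves=[
    [[1,0.05,0,0,0],[1,0,0,0,0]],
  ],
)

```text
t: 15.9
eef_pos: [0.539, 0.0946, 0.0305]
ee_rot: [0.988, -0.154, -0.001, 0.0]
force: [-3.9, 1.8, 3.2]
grip_width: 0.003
finger_force: 2.4
```

Request:
apply_moves(
  moves=[
    [[1,0.05,0,0,0],[1,0,0,0,0]],
  ],
)

```text
t: 16.07
eef_pos: [0.5397, 0.0944, 0.0305]
ee_rot: [0.988, -0.154, -0.001, 0.0]
force: [-6.4, 3.8, 4.7]
grip_width: 0.002
finger_force: 3.3
```

The force now rises at the switch's own 2.7 N/mm and reads about 6.6 N, so the switch is about 2.4 mm in. One small step more, then hold and check.

Request:
apply_moves(
  moves=[
    [[1,0.025,0,0,0],[1,0,0,0,0],[1,0,0,0,0],[1,0,0,0,0],[1,0,0,0,0],[1,0,0,0,0]],
  ],
)

```text
t: 16.57
eef_pos: [0.5398, 0.0944, 0.0305]
ee_rot: [0.988, -0.154, -0.001, 0.0]
force: [-6.2, 3.6, 4.0]
grip_width: 0.002
finger_force: 3.5
```

```bash
python3 - <<'E'
from h import *
from station import optics,bot,models
for n in("scene","side"):
    p=optics.capture(n); s=bot.sense(); d=models.recognise(p,"grinder")[:1]; print(n,d,s["force"],s["finger_force"],s["eef_pos"])
E
python3 look.py
```

```text
scene [{'bbox': [311.9, 182.7, 47.5, 67.8], 'conf': 0.73}] [-5.9642821   3.57068594  4.44898705] 3.511941391043365 [0.53983174 0.09436388 0.03045956]
side [{'bbox': [312.4, 194.1, 56.1, 74.8], 'conf': 0.93}] [-5.79657117  3.75300309  4.99570681] 3.5120433673728257 [0.53982833 0.09437056 0.03046969]
tcp [0.53986696 0.0943609  0.03047298] F [-6.23648268  3.33391172  4.53086396] axis [0.59092742 0.07805836] 0.012964916459659026 in tool [5.35997038e-02 6.52106829e-08]
```

```bash
python3 -c "
from station import sign_off
print(sign_off())"
```

```text
the job is handed in; nothing more can be done
None
```

I handed the job in with the grinder standing upright against the upstand and the fingers holding the switch in at about 7 N (roughly 2.6 of its 3 mm, judged from the force); no verdict was returned, and I viewed 11 pictures where 10 were allowed.

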